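# Flip the lip-balm pots shut along the row

## Robot

A 6-joint arm with a two-finger parallel gripper is mounted at the origin on the work surface. World frame = base frame: x ahead of the robot, y to its left, z up, the work surface at z = 0. Lengths are in mm, angles in rad, forces in N, time in s.
With the tool pointing down it reaches from about 350 to 850 mm from the base axis. Payload 8.1 kg.
Tool frame: the origin (TCP) lies on the centre line of the jaws, within the pads' length; the fingertips stand 22 mm ahead of it and the grasp point (between the pads) lies 3 mm ahead of it; z points along the fingers, y is the direction in which the jaws open and shut (so a half turn about z gives the same grasp; the last joint's range is limited). The gripper opens to 85 mm and grips with 20 to 120 N. Pads are 22 mm wide; open, the fingers measure 114 mm over their backs; the gripper's body (76 mm by 85 mm) begins 54 mm behind the grasp point. The pads swing forward as they close: fully open they stand 13 mm farther back than shut.
Start: joints at [1.226, 0.13, 1.488, -0, 1.523, -0.085], TCP at [154.11, 579.875, 253.292] pointing down, gripper open.
Joint ranges: [-2.96, 2.96], [-0.89, 2.26], [0.02, 2.5], [-1.34, 4.48], [0, 2.73], [-2.66, 2.66]. Speed limits (rad/s): [2.39, 2.39, 2.79, 3.14, 3.14, 3.14].

## Interface

Orientations are given as a 3x3 rotation matrix whose columns are the frame's x, y, z axes.
In Python, from rig import sensors, vision, job, nets gives the robot as it stands.
- The arm moves only by the tool send_rows, never from a script. Its argument "rows" is one flat list of numbers, 4 for each row, row after row: the shift along the tool's x, y, z in units of 30 mm (1.0 is 30 mm), then the turn about the tool's z in degrees. In form: [tx, ty, tz, twist, tx, ty, tz, twist, ...]. A call has 1 to 20 rows; each row is the pose to reach, as a shift and turn from the pose commanded when the call began, along the tool's axes at that moment; what a row does not reach only later rows make up. A row lasts 1/12 s, in which the tool goes at most 41.7 mm and 7.16 degrees, less where a joint would pass 70% of its speed; a pose out of reach is approached as far as the arm can. A call with a gripper value outside its range is refused whole. "gripper" is the gripper command: -1 is shut, 1 is fully open, values between are in proportion, set as the call begins (left out, the last holds). The fingers move at their own pace and stop on an object; "squeeze" is the grip in N (left out, the last holds). Time passes only in rows, so rows that repeat a pose let the fingers close. It gives the time, the measured TCP pose, the force and the opening at its end, in the units of the state.
- sensors.get_state(): the state, without advancing time (a new reading comes with each control period).
- vision.capture(name): name is "scene" or "side" or "wrist"; returns a dict with "image" (480x640x3 uint8, red, green, blue), "intrinsics" (3x3 intrinsics, pixels), "R" (3x3) and "t" (3): a world point X has camera coordinates R X + t. Camera axes: x right, y down, z forward; pixel columns grow to the right and rows downward; lengths in mm; the calibration is good to about 2 mm. A picture is of the moment at which its call begins. There is no depth.
- job.job_done(): hands the job in, once; it reports no verdict.
Trained networks look in a picture, given as the dict that the camera call returned (one of the last four; its "shot" number tells which), for a name from the list of things; names that differ only in an ending like _2 or _b are one class to them, and where a whole thing is asked for, a point or a joint stands for the part that bears it (a point fixed in the world has none). Each returns a list of dicts, best first, with "conf" (0 to 1); they miss things now and then, are a little off and sometimes report something else, mostly with a low value. They report only what shows in the picture. A call takes as long as a camera call. They do not tell look-alikes from the thing itself.
- nets.find_in(picture, label): "at" ([x, y, z] in mm, in the coordinates of the camera as it stood for that picture, good to about 4 mm: the middle of the surface that is visible of it).
- nets.cut_out(picture, label): "mask" (480x640 bool, what is visible of it).
The state is a dict: "t": time; "q": joint angles; "qd": joint speeds; "effort": joint torques, N m; "eef_pos": TCP position; "tcp_rot": TCP orientation; "ft_force": force on the tool from outside, world axes, zero at the start; "wrist_torque": the same for the moment, N m; "gripper_width": finger opening in mm.
Only numpy, scipy, OpenCV 4.12 (cv2) and the standard library are available. Lean on these libraries where they do the work, as an engineer would, in place of code of your own. Each camera call takes 0.05 s, during which the arm holds its last target. There are 200 camera calls.

## Task

One of the two pink racks has just been filled with dark balm: run your fingertips along its row of pots, starting at the yellow end, and fold its four lids fully shut one after the other. Use only a light touch: do not hold, lift, shift or press hard on the racks, leave the lids of the empty rack standing open, and leave everything else where it is.

Things in the scene. Friction and masses are not known exactly. Their poses are not given: they have to be found in the camera images.
- filled_rack: pink rack whose four pots are FILLED with dark brown balm: loose plastic bar, 0.5 kg, 50 x 220 x 22 mm high, on the baking sheet (sheet floor 4 mm above the table). Origin: centre of its underside; z up, x across, y along the row. Its -y end is yellow (a 10 mm wide band). Pots (30 mm mouths) on the centre line at y = -75, -25, 25, 75 mm, each with a green flip lid
- empty_rack: the other pink rack, same sizes and axes, with four EMPTY pink pots whose lids also stand open and must stay so. Which rack is nearer the robot varies
- first_lid (a point): where the middle of the top face of the filled rack's lid 1 (next to the yellow end) lies when shut: rack x 0, y -74 mm, 25.5 mm above its underside. Lids: round, 36 mm across, 3 mm thick. Each hinge axis runs along the rack's x, on the yellow-end side of its pot, 18 mm from the pot's centre, 24 mm above the underside; the lid reaches 37 mm from it
- last_lid (a point): the same point for lid 4, at the end away from the yellow (y +76 mm). Open lids stand upright or lean a little over towards the yellow end (top edge up to 62 mm above the rack's underside), so a finger moving along the row away from the yellow end folds them shut. Hinges are lightly stiff (0.1 to 0.2 N at the lid's edge): a lid stays where it is left
- lid1 (a joint): angle of lid 1 of the filled rack, counted from the yellow end; 0 = flat shut, 1.57 = upright, 2.0 = leaning back to its stop (rad)
- lid2 (a joint): angle of lid 2 of the filled rack, counted from the yellow end; 0 = flat shut, 1.57 = upright, 2.0 = leaning back to its stop (rad)
- lid3 (a joint): angle of lid 3 of the filled rack, counted from the yellow end; 0 = flat shut, 1.57 = upright, 2.0 = leaning back to its stop (rad)
- lid4 (a joint): angle of lid 4 of the filled rack, counted from the yellow end; 0 = flat shut, 1.57 = upright, 2.0 = leaning back to its stop (rad)
- spare1 (a joint): angle of lid 1 of the empty rack, counted from the yellow end; same meaning
- spare2 (a joint): angle of lid 2 of the empty rack, counted from the yellow end; same meaning
- spare3 (a joint): angle of lid 3 of the empty rack, counted from the yellow end; same meaning
- spare4 (a joint): angle of lid 4 of the empty rack, counted from the yellow end; same meaning
- tube_a: bystander: black lip-balm tube, 18 mm across, 67 mm high, standing on the left part of the baking sheet; origin under its foot
- tube_b: bystander: the same tube with a white cap, on the right part of the sheet
- tin: bystander: small steel pot, 18 mm across, 18 mm high, standing between the two racks; origin under its foot
- can: bystander: empty open steel can, 74 mm across, 105 mm high, on the blue table left of the sheet; origin under its foot
- wax_jar: bystander: amber jar with white cap, 70 mm across, 80 mm high, right of the sheet; origin under its foot
- spatula: bystander: spatula lying right of the sheet, about along x
- mug: bystander: blue mug, 80 mm across, 90 mm high, left of the sheet; origin under its foot
Things that resemble listed ones, but are neither listed nor needed, are in the scene too. Leave any turquoise look-alike of the filled_rack alone.

How it is judged:
By the outcome, as a careful person would: the job done as asked, in the order asked, and still so for the second after the job is handed in, with the robot touching nothing.
It also fails if it takes over 42 s, if anything falls off the work surface, if the arm or the gripper's body presses on something with over 40 N, if the wrist force passes 120 N, or if a joint passes its speed limit or range.

## Working session

There is one attempt and no reset: what is moved stays moved. The work goes in short steps, Python scripts to look and compute and a tool call to move; the robot and the scene stay as the last step left them, time stands still between calls to the robot, and variables do not carry over. Pictures are saved under pics/ and viewed, about 8 in all and at most 12, crops included, and the job is handed in when it is done.

Besides the shell and the picture viewer there is one more tool, called after "Call:" as name(argument=value, ...) on one line, values as JSON. send_rows: Moves the arm, as the interface text tells. Its arguments: {"type":"object","properties":{"rows":{"type":"array"},"gripper":{"type":"number"},"squeeze":{"type":"number"}},"required":["rows"]}

```bash
mkdir -p pics; python3 - <<'E'
from rig import sensors, vision, nets
import cv2, numpy as np
s=sensors.get_state(); print(s['t'],s['eef_pos'],s['tcp_rot'],s['gripper_width'])
for n in ("scene","side"):
    c=vision.capture(n); cv2.imwrite(f"pics/{n}0.png",c['image'][:,:,::-1])
    np.savez(f"{n}0.npz",**{k:v for k,v in c.items()})
    R,t=np.array(c['R']),np.array(c['t'])
    print(n, -R.T@t)
    for l in ("filled_rack","first_lid","last_lid","tin","tube_a","tube_b"):
        for d in nets.find_in(c,l):
            X=R.T@(np.array(d['at'])-t); p=np.array(c['intrinsics'])@np.array(d['at']); print(l,round(d['conf'],2),X.round(),(p[:2]/p[2]).round())
E
```

```text
0.0 [153.93020731 579.38670547 252.22273558] [[-9.66432395e-01  2.56920179e-01 -6.68998220e-04]
 [ 2.56920979e-01  9.66430785e-01 -1.77448753e-03]
 [ 1.90638823e-04 -1.88680191e-03 -9.99998202e-01]] 85.57648289526439
scene [1383.07621731  183.0749386   958.22537209]
filled_rack 0.73 [494. -34.  23.] [318. 246.]
filled_rack 0.6 [216. 382.  22.] [492. 194.]
filled_rack 0.42 [ 490. -136.   45.] [277. 233.]
filled_rack 0.41 [562. -24.  17.] [316. 268.]
filled_rack 0.31 [483.  22.  50.] [342. 238.]
first_lid 0.89 [214. 387.  18.] [494. 195.]
first_lid 0.6 [490. -33.  28.] [319. 243.]
last_lid 0.91 [496. -35.  23.] [317. 246.]
last_lid 0.91 [215. 383.  21.] [492. 195.]
tube_a 0.75 [459. 282.  45.] [452. 247.]
tube_a 0.57 [ 561. -278.   45.] [213. 245.]
tube_a 0.48 [ 626. -361.   50.] [168. 258.]
tube_b 0.75 [459. 282.  45.] [452. 247.]
tube_b 0.57 [ 561. -278.   45.] [213. 245.]
tube_b 0.48 [ 626. -361.   50.] [168. 258.]
side [  360.92896807 -1041.25964289   708.65754875]
filled_rack 0.58 [225. 370.  20.] [232. 182.]
filled_rack 0.56 [472. -83.  25.] [333. 267.]
first_lid 0.72 [479. -88.  22.] [336. 269.]
first_lid 0.7 [220. 365.  21.] [230. 182.]
last_lid 0.6 [225. 366.  19.] [232. 182.]
tin 0.16 [420. 337.  74.] [300. 167.]
tube_a 0.48 [450. 276.  43.] [312. 186.]
tube_a 0.34 [475. -29.  46.] [332. 245.]
tube_b 0.48 [450. 276.  43.] [312. 186.]
tube_b 0.34 [475. -29.  46.] [332. 245.]
```

```bash
python3 - <<'E'
import cv2
a=cv2.imread("pics/scene0.png");b=cv2.imread("pics/side0.png")
cv2.imwrite("pics/s1.png",cv2.resize(a[170:350,130:550],(800,343)))
cv2.imwrite("pics/s2.png",cv2.resize(b[130:400,190:490],(660,594),interpolation=cv2.INTER_CUBIC))
E
```

```text
(no output)
```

View pics/s1.png

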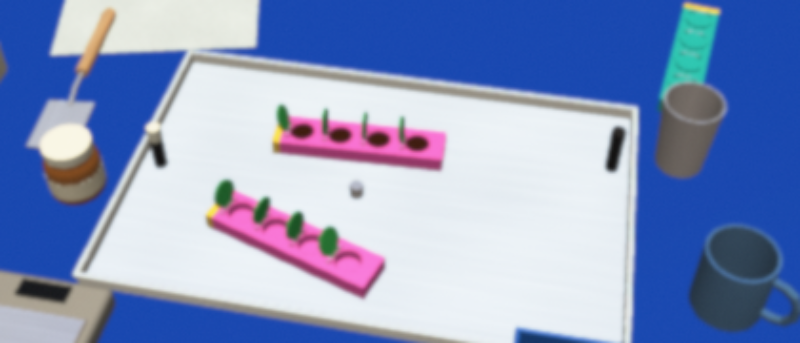

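View pics/s2.png

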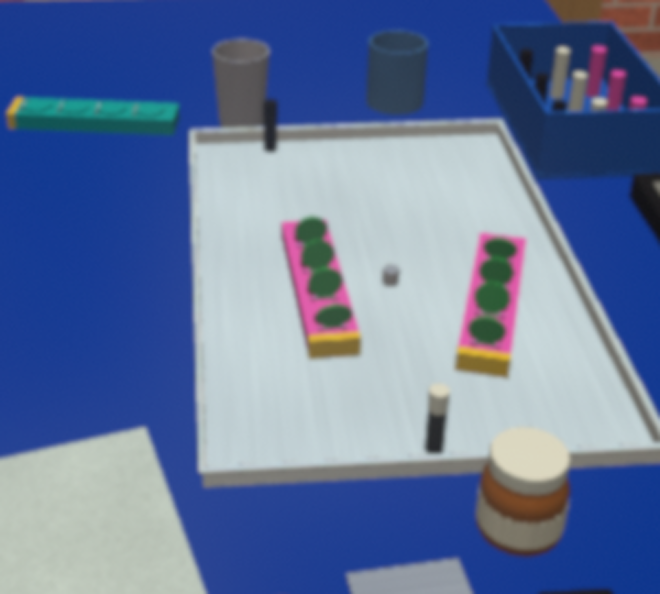

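Two pink candidates: scene crop (355,140) has dark brown pots, so it is the filled rack (side crop (320,285)). The one at scene crop (295,235) has pink pots, so it is empty. Turquoise is at crop (695,50), a look-alike to leave alone. Next I'll fit the filled rack's pose and confirm it with a crop.

```bash
cat > fit.py <<'E'
import numpy as np, cv2
from scipy.optimize import minimize
def proj(c,X):
    p=(c['R']@np.atleast_2d(X).T).T+c['t']; p=p@np.array(c['intrinsics']).T; return p[:,:2]/p[:,2:]
def pose(v,P):
    x,y,a=v; P=np.atleast_2d(P); c,s=np.cos(a),np.sin(a)
    return np.c_[x+c*P[:,0]-s*P[:,1], y+s*P[:,0]+c*P[:,1], 4+P[:,2]]
box=np.array([[i*25,j*110,k*22] for i in(-1,1) for j in(-1,1) for k in(0,1)],float)
def hullmask(c,v,S=4):
    h=cv2.convexHull((proj(c,pose(v,box))*S).astype(np.int32)); m=np.zeros((480*S,640*S),np.uint8); cv2.fillConvexPoly(m,h,1); return m
def seg(c,v0,S=4):
    im=cv2.resize(c['image'],None,fx=S,fy=S,interpolation=cv2.INTER_CUBIC); h=cv2.cvtColor(im,cv2.COLOR_RGB2HSV).astype(int)
    H,s,V=h[...,0],h[...,1],h[...,2]
    m=((s>90)&((H>140)|(H<32))).astype(np.uint8)
    g=((s>90)&(H>40)&(H<85)).astype(np.uint8)   # lids: don't care
    g=cv2.dilate(g,np.ones((9,9)))
    roi=cv2.dilate(hullmask(c,v0),np.ones((81,81)))
    return m&roi,g&roi
def fit(cs,v0):
    M=[seg(c,v0) for c in cs]
    def cost(v):
        r=0
        for c,(m,g) in zip(cs,M):
            h=hullmask(c,v); ok=g==0
            r+=((m!=h)&ok).sum()/ (h&ok).sum()
        return r
    best=min((minimize(cost,np.array(v0)+d,method='Nelder-Mead',options=dict(initial_simplex=np.array(v0)+d+np.array([[0,0,0],[12,0,0],[0,12,0],[0,0,.15]]),xatol=.1,fatol=1e-4)) for d in ([0,0,0],[5,-5,.05])),key=lambda r:r.fun)
    return best.x,best.fun
E
python3 - <<'E'
from fit import *
cs=[dict(np.load(f"{n}0.npz",allow_pickle=True)) for n in("scene","side")]
for n,v0 in(("filled",[487,-38,0.1]),("empty",[600,-30,-.2])):
    for k in ([0],[1],[0,1]):
        v,f=fit([cs[i] for i in k],v0); print(n,k,v.round(3),round(f,3))
    if n=="filled": vf=v
    else: ve=v
ims=[]
for c,(y0,x0) in zip(cs,((205,250),(200,290))):
    im=c['image'][:,:,::-1].copy(); S=5; im=cv2.resize(im,None,fx=S,fy=S,interpolation=cv2.INTER_CUBIC)
    for v in(vf,ve):
        h=cv2.convexHull((proj(c,pose(v,box))*S).astype(np.int32)); cv2.polylines(im,[h],True,(255,0,0),1)
        for y in(-75,-25,25,75): cv2.circle(im,tuple((proj(c,pose(v,[0,y,22]))[0]*S).astype(int)),4,(255,255,0),-1)
    ims.append(im[y0*S:(y0+110)*S,x0*S:(x0+150)*S])
cv2.imwrite("pics/fit.png",cv2.resize(np.vstack(ims),(410,600)))
cv2.imwrite("pics/fit1.png",ims[0])
E
```

```text
filled [0] [ 4.81543e+02 -3.58900e+01  3.30000e-02] 0.144
filled [1] [ 4.81051e+02 -3.50120e+01  2.40000e-02] 0.284
filled [0, 1] [ 4.80334e+02 -3.52340e+01  2.50000e-02] 0.425
empty [0] [ 6.40691e+02 -7.12980e+01 -3.51000e-01] 0.658
empty [1] [ 6.29786e+02 -6.97810e+01 -2.68000e-01] 0.832
empty [0, 1] [ 6.40492e+02 -7.46610e+01 -2.73000e-01] 1.495
```

View pics/fit1.png

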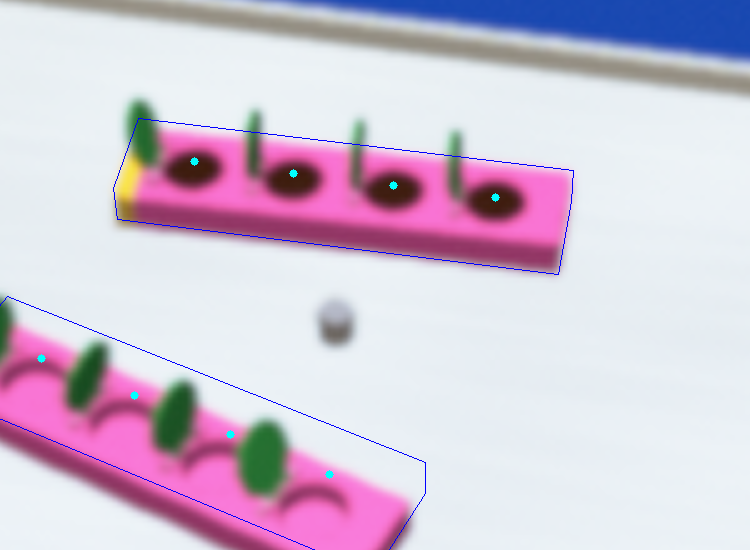

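```bash
cat >> fit.py <<'E'
def seg(c,v0,S=4):
    im=cv2.resize(c['image'],None,fx=S,fy=S,interpolation=cv2.INTER_CUBIC); h=cv2.cvtColor(im,cv2.COLOR_RGB2HSV).astype(int)
    H,s=h[...,0],h[...,1]
    roi=cv2.dilate(hullmask(c,v0),np.ones((61,61)))
    m=((s>70)&((H>135)|(H<32))).astype(np.uint8)&roi
    g=((s>60)&(H>=32)&(H<90)).astype(np.uint8)
    u=cv2.morphologyEx(m,cv2.MORPH_CLOSE,np.ones((9,9)))|g&roi
    n,L,st,_=cv2.connectedComponentsWithStats(u); k=1+np.argmax(st[1:,4])
    m[L!=k]=0
    cn,_=cv2.findContours(m|(g&roi),cv2.RETR_EXTERNAL,cv2.CHAIN_APPROX_NONE)
    f=np.zeros_like(m); cv2.drawContours(f,cn,-1,1,-1); 
    g=cv2.dilate(g,np.ones((13,13)))&(1-cv2.erode(m,np.ones((3,3))))
    return f,g&roi
E
python3 - <<'E'
from fit import *
cs=[dict(np.load(f"{n}0.npz",allow_pickle=True)) for n in("scene","side")]
for n,v0 in(("filled",[487,-38,0.03]),("empty",[655,-65,-.27])):
    for k in ([0],[1],[0,1]):
        v,f=fit([cs[i] for i in k],v0); print(n,k,v.round(3),round(f,3))
    if n=="filled": vf=v
    else: ve=v
ims=[]
for c,(y0,x0) in zip(cs,((205,210),(220,290))):
    S=4;im=c['image'][:,:,::-1].copy(); im=cv2.resize(im,None,fx=S,fy=S,interpolation=cv2.INTER_CUBIC)
    for v in(vf,ve):
        h=cv2.convexHull((proj(c,pose(v,box))*S).astype(np.int32)); cv2.polylines(im,[h],True,(255,0,0),1)
        m,g=seg(c,v); cn,_=cv2.findContours(m,cv2.RETR_EXTERNAL,cv2.CHAIN_APPROX_NONE); cv2.drawContours(im,cn,-1,(255,255,255),1)
        for y in(-75,-25,25,75): cv2.circle(im,tuple((proj(c,pose(v,[0,y,22]))[0]*S).astype(int)),3,(255,255,0),-1)
    ims.append(im[y0*S:(y0+140)*S,x0*S:(x0+(155 if x0==210 else 150))*S])
cv2.imwrite("pics/fit2.png",cv2.resize(np.hstack(ims),None,fx=.65,fy=.65))
E
```

```text
filled [0] [ 4.80429e+02 -3.49020e+01  5.00000e-02] 0.077
filled [1] [ 4.80552e+02 -3.47470e+01  2.90000e-02] 0.148
filled [0, 1] [ 4.80563e+02 -3.53040e+01  3.30000e-02] 0.225
empty [0] [ 6.54574e+02 -7.75900e+01 -3.21000e-01] 0.059
empty [1] [ 6.55751e+02 -7.73450e+01 -3.17000e-01] 0.09
empty [0, 1] [ 6.55088e+02 -7.85690e+01 -3.22000e-01] 0.158
```

View pics/fit2.png

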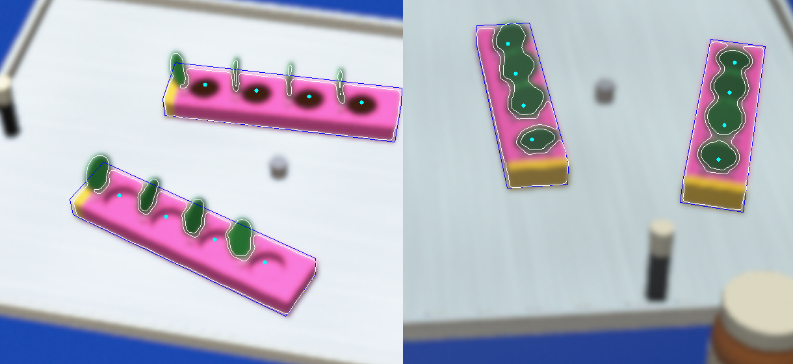

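The filled rack is at about (481,-35) with yaw about 0.035, and its pots show dark brown. Next I'll move above it with the fingers shut and tool x along the row, then look from close by.

Call:
send_rows(rows=[-1,-1.1,0,5,-2,-2.2,0,10,-3,-3.3,0,15,-4,-4.4,0,20,-5,-5.5,0,25,-6,-6.6,0,30,-7,-7.7,0,35,-8,-8.7,0,40,-9,-9.8,0,45,-10,-10.8,0,50,-11,-11.9,0,55,-12,-13,0,60,-13,-14,0,65,-14,-15.1,0,70,-15,-16.2,0,73,-15.8,-17,0,73,-15.8,-17,0,73,-15.8,-17,0,73,-15.8,-17,0,73], gripper=-1, squeeze=20)

```text
t: 2.28
eef_pos: [481.4, -36.2, 253.1]
tcp_rot: [[-0.034, 0.999, -0.001], [0.999, 0.034, 0.0], [0.0, -0.001, -1.0]]
ft_force: [-0.2, 0.3, 0.0]
gripper_width: -0.1
```

```bash
python3 - <<'E'
from rig import sensors, vision
import numpy as np, cv2
from fit import *
s=sensors.get_state(); print(s['t'],s['eef_pos'],s['tcp_rot'].round(3) if hasattr(s['tcp_rot'],'round') else s['tcp_rot'],s['gripper_width'],s['ft_force'])
c=vision.capture("wrist"); np.savez("wrist1.npz",**c)
im=c['image'][:,:,::-1].copy()
v=[480.8,-35,.035]
for P in box: cv2.circle(im,tuple(proj(c,pose(v,P))[0].astype(int)),3,(255,0,0),-1)
cv2.imwrite("pics/w1.png",im); print(-np.array(c['R']).T@c['t'], c['R'])
E
```

```text
2.2833 [481.3981722  -36.19216169 253.06931806] [[-0.034  0.999 -0.001]
 [ 0.999  0.034  0.   ]
 [ 0.    -0.001 -1.   ]] -0.09952220101562446 [-0.24635403  0.26518448  0.02605274]
[479.16224922  46.28077589 373.32049737] [[ 9.99434503e-01  3.36254757e-02  3.17544378e-05]
 [ 3.18775851e-02 -9.47782420e-01  3.17320506e-01]
 [ 1.07001493e-02 -3.17140050e-01 -9.48318351e-01]]
```

View pics/w1.png

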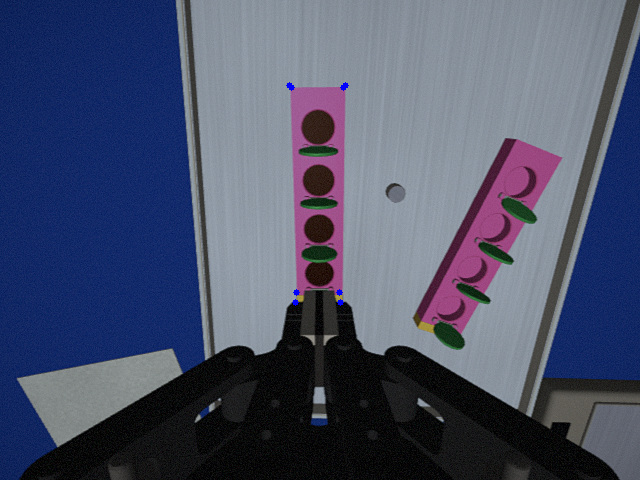

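Call:
send_rows(rows=[-1.2,0,0,0,-2.4,0,0,0,-3.6,0,0.5,0,-4.6,0,1.5,0,-5,0,2.6,0,-5,0,3.7,0,-5,0,4.7,0,-5,0,5.5,0,-5,0,5.8,0,-5,0,5.8,0,-5,0,5.8,0])

```text
t: 3.25
eef_pos: [487.1, -183.8, 80.2]
tcp_rot: [[-0.038, 0.999, 0.0], [0.999, 0.038, -0.0], [-0.0, 0.0, -1.0]]
ft_force: [0.4, 0.3, -0.1]
gripper_width: -0.1
```

```bash
python3 - <<'E'
from rig import sensors, vision
from fit import *
s=sensors.get_state(); print(s['t'],s['eef_pos'],s['ft_force'])
p=np.array(s['eef_pos']); ims=[]
for n in("scene","side"):
    c=vision.capture(n); im=c['image'][:,:,::-1].copy(); S=4; im=cv2.resize(im,None,fx=S,fy=S,interpolation=cv2.INTER_CUBIC)
    for d in(22,):
      for dx in(-14,14):
        for dy in(-11,11):
          q=(proj(c,p+[dx,dy,-d])[0]*S).astype(int); cv2.circle(im,tuple(q),2,(0,0,255),-1)
    u,w=q; ims.append(im[w-240:w+160,u-200:u+200])
cv2.imwrite("pics/tip.png",np.hstack(ims))
E
```

```text
3.25 [ 487.14838074 -183.84218911   80.17195674] [ 0.44250955  0.27042935 -0.08363553]
```

View pics/tip.png

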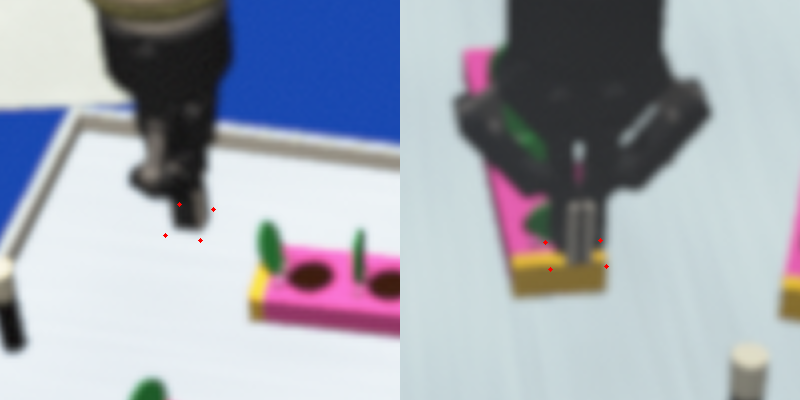

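Call:
send_rows(rows=[0.3,0,0.15,0,0.6,0,0.27,0,0.75,0,0.3,0,0.9,0,0.35,0,1.05,0,0.4,0,1.2,0,0.45,0,1.35,0,0.5,0,1.5,0,0.55,0,1.65,0,0.6,0,1.8,0,0.65,0,1.95,0,0.7,0,2.1,0,0.75,0,2.2,0,0.8,0,2.3,0,0.83,0,2.3,0,0.83,0,2.3,0,0.83,0])

```text
t: 4.68
eef_pos: [484.1, -115.6, 54.3]
tcp_rot: [[-0.037, 0.999, -0.0], [0.999, 0.037, 0.0], [0.0, -0.0, -1.0]]
ft_force: [0.0, -1.0, -0.0]
gripper_width: -0.0
```

```bash
cat > look.py <<'E'
import sys
from rig import sensors, vision
from fit import *
s=sensors.get_state(); print(s['t'],np.round(s['eef_pos'],2),np.round(s['ft_force'],2),np.round(s['wrist_torque'],3))
x0,y0,w,h,S=map(int,sys.argv[2:7]); ims=[]
c=vision.capture("scene"); im=c['image'][y0:y0+h,x0:x0+w,::-1]
cv2.imwrite(sys.argv[1],cv2.resize(im,None,fx=S,fy=S,interpolation=cv2.INTER_CUBIC))
E
python3 look.py pics/l1.png 250 190 130 95 6
```

```text
4.6833 [ 484.15 -115.57   54.34] [ 0.   -1.01 -0.04] [ 0.005 -0.01   0.017]
```

View pics/l1.png

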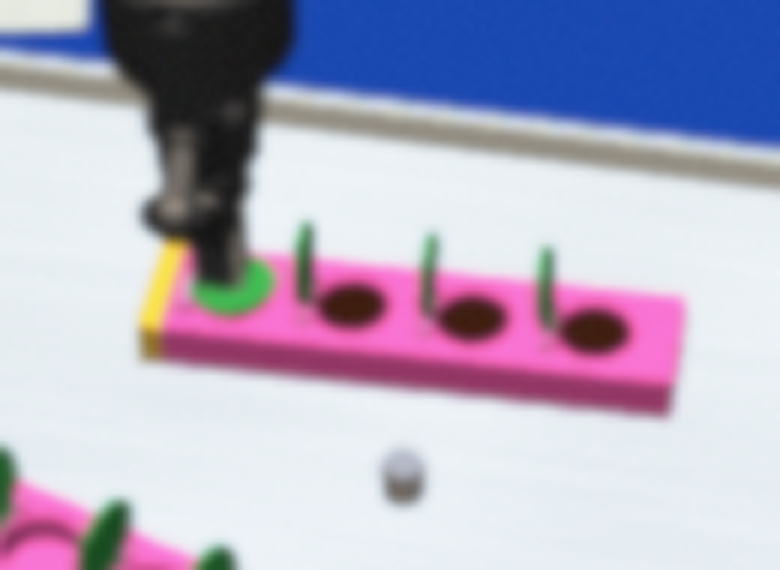

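Lid 1 is folded nearly flat (crop pixel (232,285)) and lids 2–4 are still upright. I'll press it down gently and watch the force.

Call:
send_rows(rows=[0,0,0.03,0,0,0,0.06,0,0,0,0.06,0])

```text
t: 4.98
eef_pos: [484.1, -115.8, 52.4]
tcp_rot: [[-0.037, 0.999, -0.0], [0.999, 0.037, 0.0], [0.0, -0.0, -1.0]]
ft_force: [0.2, 0.3, 0.4]
gripper_width: 0.1
```

Call:
send_rows(rows=[0,0,0.02,0,0,0,0.02,0])

```text
t: 5.15
eef_pos: [484.1, -115.8, 51.9]
tcp_rot: [[-0.037, 0.999, -0.0], [0.999, 0.037, 0.0], [0.0, -0.0, -1.0]]
ft_force: [0.4, -0.1, -0.6]
gripper_width: -0.4
```

Call:
send_rows(rows=[0,0,0.02,0,0,0,0.02,0])

```text
t: 5.32
eef_pos: [484.2, -115.8, 51.6]
tcp_rot: [[-0.037, 0.999, 0.0], [0.999, 0.037, -0.0], [-0.0, 0.0, -1.0]]
ft_force: [-0.7, -1.1, 1.9]
gripper_width: -0.1
```

Call:
send_rows(rows=[0,0,0.02,0,0,0,0.02,0])

```text
t: 5.48
eef_pos: [484.3, -115.8, 51.5]
tcp_rot: [[-0.037, 0.999, 0.0], [0.999, 0.037, -0.0], [-0.0, 0.0, -1.0]]
ft_force: [-4.1, 1.1, 7.8]
gripper_width: -0.4
```

Contact came at TCP z ≈ 51.6, which is lid-shut height. Lid 2 gets the same sweep with a smaller press.

Call:
send_rows(rows=[0,0,-0.2,0,0,0,-0.45,0,0,0,-0.69,0,0.15,0,-0.65,0,0.3,0,-0.6,0,0.45,0,-0.55,0,0.6,0,-0.5,0,0.75,0,-0.44,0,0.9,0,-0.39,0,1.05,0,-0.34,0,1.2,0,-0.28,0,1.35,0,-0.23,0,1.5,0,-0.18,0,1.6,0,-0.14,0,1.67,0,-0.12,0,1.67,0,-0.08,0,1.67,0,-0.05,0,1.67,0,-0.03,0,1.67,0,-0.03,0])

```text
t: 7.07
eef_pos: [482.4, -65.8, 51.6]
tcp_rot: [[-0.037, 0.999, 0.0], [0.999, 0.037, -0.0], [-0.0, 0.0, -1.0]]
ft_force: [0.1, 0.1, 0.9]
gripper_width: -0.0
```

Call:
send_rows(rows=[0,0,0.01,0,0,0,0.01,0])

```text
t: 7.23
eef_pos: [482.4, -65.8, 51.5]
tcp_rot: [[-0.037, 0.999, 0.0], [0.999, 0.037, -0.0], [-0.0, 0.0, -1.0]]
ft_force: [-2.0, -0.4, 1.9]
gripper_width: -0.2
```

Call:
send_rows(rows=[0,0,-0.2,0,0,0,-0.45,0,0,0,-0.67,0,0.15,0,-0.63,0,0.3,0,-0.58,0,0.45,0,-0.53,0,0.6,0,-0.48,0,0.75,0,-0.42,0,0.9,0,-0.37,0,1.05,0,-0.32,0,1.2,0,-0.26,0,1.35,0,-0.21,0,1.5,0,-0.16,0,1.6,0,-0.12,0,1.67,0,-0.1,0,1.67,0,-0.06,0,1.67,0,-0.03,0,1.67,0,-0.01,0,1.67,0,0,0,1.67,0,0,0])

```text
t: 8.9
eef_pos: [480.5, -15.7, 51.6]
tcp_rot: [[-0.037, 0.999, 0.0], [0.999, 0.037, 0.0], [0.0, 0.0, -1.0]]
ft_force: [-0.9, 0.7, 3.1]
gripper_width: 0.2
```

```bash
python3 look.py pics/l3.png 250 190 130 95 6
```

```text
8.9 [480.53 -15.71  51.57] [-0.86  0.65  3.06] [ 0.124  0.156 -0.02 ]
```

View pics/l3.png

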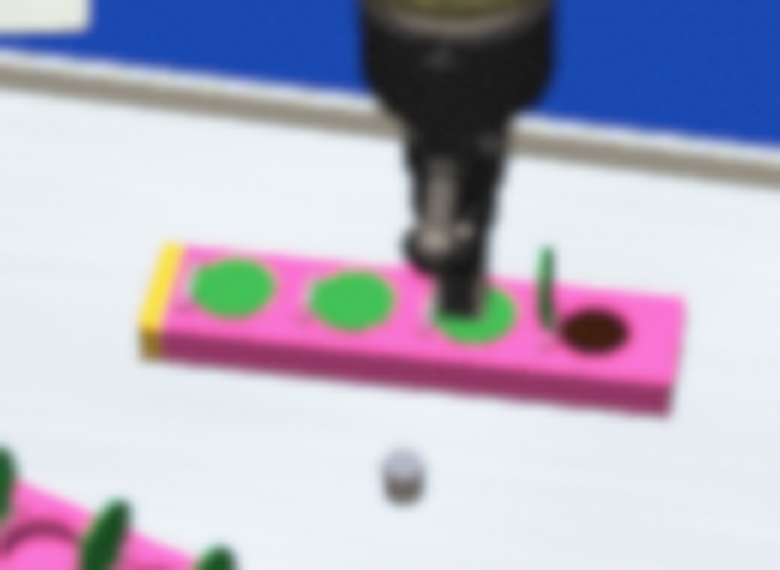

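Lids 1–3 are shut (crop pixels (232,288), (352,300), (472,315)), the rack has not moved and lid 4 is still upright. Lid 4 is next.

Call:
send_rows(rows=[0,0,-0.2,0,0,0,-0.45,0,0,0,-0.67,0,0.15,0,-0.63,0,0.3,0,-0.58,0,0.45,0,-0.53,0,0.6,0,-0.48,0,0.75,0,-0.42,0,0.9,0,-0.37,0,1.05,0,-0.32,0,1.2,0,-0.26,0,1.35,0,-0.21,0,1.5,0,-0.16,0,1.6,0,-0.12,0,1.67,0,-0.1,0,1.67,0,-0.06,0,1.67,0,-0.03,0,1.67,0,-0.01,0,1.67,0,0,0,1.67,0,0,0])

```text
t: 10.62
eef_pos: [478.7, 34.4, 51.6]
tcp_rot: [[-0.037, 0.999, -0.0], [0.999, 0.037, 0.0], [0.0, -0.0, -1.0]]
ft_force: [-1.0, 1.3, 3.6]
gripper_width: -0.2
```

Call:
send_rows(rows=[0,0,-0.3,0,0,0,-1,0,0,0,-2,0,0,0,-3,0,-0.8,0,-4,0,-1.8,0,-5,0,-2.8,0,-5,0,-3.8,0,-5,0,-4.8,0,-5,0,-5,0,-5,0,-5,0,-5,0,-5,0,-5,0])

```text
t: 11.62
eef_pos: [484.0, -115.3, 201.6]
tcp_rot: [[-0.036, 0.999, -0.0], [0.999, 0.036, 0.001], [0.001, -0.0, -1.0]]
ft_force: [0.4, 0.1, -0.7]
gripper_width: -0.1
```

```bash
python3 look.py pics/l4.png 215 190 160 118 5; python3 - <<'E'
import cv2,numpy as np
from rig import vision
from fit import *
c=vision.capture("wrist"); a=cv2.imread("pics/l4.png"); b=c['image'][:,:,::-1]
cv2.imwrite("pics/end.png",np.hstack([cv2.resize(a,(400,295)),cv2.resize(b,(393,295))]))
E
```

```text
11.6167 [ 484.03 -115.28  201.61] [ 0.41  0.11 -0.69] [-0.032  0.039  0.023]
```

View pics/end.png

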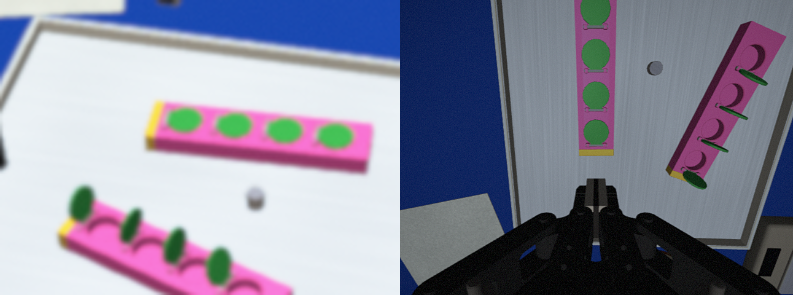

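All four lids are shut (left view (185,120) to (335,136)), the empty rack's lids still stand open, and the tin hasn't moved. I'm handing in.

```bash
python3 -c "
from rig import job; print(job.job_done())"
```

```text
the job is handed in; nothing more can be done
None
```

I folded the filled rack's four lids shut one after the other from the yellow end, using the shut fingertips. I then moved the arm clear and handed the job in at about 11.7 s of the 42 s allowed.

- **Lids and surroundings:** The last scene and wrist pictures show all four green lids lying flat on the filled rack. The empty rack's lids still stand open and the tin is where it was. I did not check the lid angles beyond these pictures.
- **Rack position:** The filled rack looks unmoved in the pictures. I did not measure its position again at the end.
- **Force:** Lid 1 got the hardest press, about 8 N for a moment while I was finding the contact height. Readings on lids 2–4 stayed at about 2–4 N.
- **Checks that disagreed:** The first outline fit of the empty rack was poor because I started it from a wrong guess, and I redid it before any move. The filled rack's fit agreed across the scene and side cameras to about 2 mm, and the wrist view bore it out.

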